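# Demould a young cheese with the bench ejector and shelve it

### The arm

A 6-joint arm with a two-finger parallel gripper is mounted at the origin on the work surface. World frame = base frame: x ahead of the robot, y to its left, z up, the work surface at z = 0. Lengths are in m, angles in rad, forces in N, time in s.
With the tool pointing down it reaches from about 0.325 to 0.875 m from the base axis. Payload 4.4 kg.
Tool frame: the origin (TCP) lies between the finger pads; the fingertips stand 19 mm ahead of it and the grasp point (between the pads) is the TCP; z points along the fingers, x is the direction in which the jaws open and shut, and the axes are right-handed (so a half turn about z gives the same grasp; the last joint's range is limited). The gripper opens to 85 mm and grips with 20 to 120 N. Pads are 22 mm wide; open, the fingers measure 114 mm over their backs; the gripper's body (76 mm by 85 mm) begins 54 mm behind the grasp point. The pads swing forward as they close: fully open they stand 13 mm farther back than shut.
Start: joints at [1.131, 0.207, 1.542, -0, 1.393, -0.15], TCP at [0.164, 0.551, 0.25] pointing down, gripper open.
Joint ranges: [-2.73, 2.73], [-0.86, 2.22], [0.23, 2.46], [-1.11, 4.25], [0.08, 2.63], [-2.82, 2.82]. Speed limits (rad/s): [2.79, 2.79, 3.14, 3.14, 3.14, 3.14].

### API

Orientations are given as a unit quaternion [x, y, z, w].
In Python, from station import * gives the robot as it stands.
- The arm moves only by the tool carry_out, never from a script. Its argument "moves" is one flat list of numbers, 4 for each row, row after row: the shift along the tool's x, y, z in mm, then the turn about the tool's z in degrees. A call has 1 to 8 rows; each row is the pose to reach, as a shift and turn from the pose measured when the call began, along the tool's axes at that moment; what a row does not reach only later rows make up. A row lasts 1/10 s, in which the tool goes at most 50 mm and 8.59 degrees, less where a joint would pass 70% of its speed; a pose out of reach is approached as far as the arm can. A call with a gripper value outside its range is refused whole. "gripper" is the opening, from 0 (shut) to 1 (fully open), set as the call begins (left out, the last holds). The fingers move at their own pace and stop on an object; "grip_force" is the grip in N (left out, the last holds). Time passes only in rows, so rows that repeat a pose let the fingers close. It gives the time, the measured TCP pose, the force and the opening at its end, in the units of the state.
- state(): the state, without advancing time (a new reading comes with each control period).
- snapshot(name): name is "side" or "top"; returns a dict with "img" (384x512x3 uint8, red, green, blue), "K" (3x3 intrinsics, pixels), "extrinsics" (4x4, takes a point from camera to world coordinates). Camera axes: x right, y up, looking along -z (the intrinsics and any distortion apply to the point x, -y, -z); pixel columns grow to the right and rows downward; lengths in m; the calibration is good to about 2 mm. A picture is of the moment at which its call begins. There is no depth.
- hand_in(): hands the job in, once; it reports no verdict.
The state is a dict: "clock": time; "joint_pos": joint angles; "joint_vel": joint speeds; "tau": joint torques, N m; "tcp_pos": TCP position; "orientation": TCP orientation; "wrist_force": force on the tool from outside, world axes, zero at the start; "torque": the same for the moment, N m; "gripper_width": opening from 0.0 (shut) to 1.0 (fully open).
Only numpy, scipy, OpenCV 4.12 (cv2) and the standard library are available. Lean on these libraries where they do the work, as an engineer would, in place of code of your own. Each camera call takes 0.05 s, during which the arm holds its last target. There are 200 camera calls.

### The job

Clear the empty hoop out of the ejector's seat by standing it on the round draining tray. Stand the filled hoop upright in the seat, let go, and push the hand lever all the way down so that the young cheese rises on its loose base out of the top of the hoop. Then take the cheese, base and all, from above and set it down gently and upright on the middle of the empty slatted mat on the rack's lower board, leaving its hoop in the seat and everything else where it stands.

Things in the scene. Friction and masses are not known exactly. Their poses are not given: they have to be found in the camera images.
- hoop_center (a point): centre (half-way up) of the filled hoop: upright open white plastic tube, 69 mm outside, 62 mm bore, 64 mm tall, 0.16 kg, on the table. An inward lip at its foot (4 mm thick, 48 mm opening) carries the young cheese on its loose base, whose top is 10 mm below the rim, with 2 mm play all round, so no finger gets in. z up along the tube.
- cheese_center (a point): centre (half-way up) of the young cheese with the loose base it sticks to: one upright cylinder 50 mm tall, a steel disc 58 mm across and 8 mm thick with a firm pale cheese 56.4 mm across and 42 mm high on it. About 0.2 kg. z up.
- seat (a point): centre of the ejector's seat, on the top face of its flat steel plate, 130 mm above the table. Collar round it: 6 mm high, 80 mm inside, 92 mm outside. In its middle a ram 36 mm across, top 3 mm below the plate at rest. y axis points from the seat to the hand lever (robot's left), x away from the robot. Fixed; plate 170 mm (x) by 195 mm (y: -80 to +115 mm of the seat).
- lever_pivot (a point): pivot of the hand lever, 91.5 mm from the seat along the seat's y and 70 mm below the plate's top. The lever turns about the seat's x axis.
- lever (a joint): angle of the ejector's hand lever, rad: 0 raised (handle slopes up 32 degrees, pointing along the seat's +y), 0.768 fully down (12 degrees below level). It takes about 6 to 12 N on the handle and stays where it is left. In all it raises the ram 71 mm, lifting the cheese's base to 4 mm above the rim of the seated hoop.
- lever_grip (a point): point on the top face of the lever's black rubber handle, 115 mm along the lever from the pivot and 11 mm above its middle line; it moves with the lever. The handle is 38 mm wide and 78 mm long (73 to 151 mm from the pivot).
- mat_center (a point): centre of the top of the empty slatted wooden mat, 112 (x) by 88 mm (y), 3 mm thick, fixed on the rack's lower board; top 63 mm above the table. x points level into the rack, y along the board. It is at one of three places 105 mm apart; ripe cheeses on the others. The tier above: underside 190 mm up, front edge 40 mm in front (-x): lean the tool 35 to 45 degrees back out of the rack's front.
- ripe_a_center (a point): centre of a ripe cheese on the rack's lower board, 68 mm across and 38 mm high; leave it alone
- ripe_b_center (a point): centre of the other ripe cheese on the rack's lower board, 68 mm across and 38 mm high; leave it alone
- spare_center (a point): centre (half-way up) of the empty hoop, made like the filled one (69 mm outside, 62 mm bore, 64 mm tall, 0.16 kg); it stands in the ejector's seat at the start
- drip_center (a point): centre of the round steel draining tray for used hoops, on its floor, 3 mm above the table; the floor is 106 mm across inside a rim 7 mm high; fixed
- jar_center (a point): centre of a glass jar with a steel lid, 68 mm across, 100 mm tall; leave it alone
- bottle_center (a point): centre of an amber bottle, 60 mm across, 155 mm tall; leave it alone
- wheel_center (a point): centre of a large ripe cheese on the table, 124 mm across, 55 mm high; leave it alone
- bowl_center (a point): centre of a steel bowl, 110 mm across, 50 mm high; leave it alone
- brush: a brush 180 mm long and under 40 mm high lying on the table in front of the rack; origin at its underside, x along it; leave it alone

How it is judged:
By the outcome, as a careful person would: the job done as asked, in the order asked, and still so for the second after the job is handed in, with the robot touching nothing.
It also fails if it takes over 69 s, if anything falls off the work surface, if the arm or the gripper's body presses on something with over 40 N, if the wrist force passes 120 N, or if a joint passes its speed limit or range.

## Working session

There is one attempt and no reset: what is moved stays moved. The work goes in short steps, Python scripts to look and compute and a tool call to move; the robot and the scene stay as the last step left them, time stands still between calls to the robot, and variables do not carry over. Pictures are saved under pics/ and viewed, about 8 in all and at most 12, crops included, and the job is handed in when it is done.

Besides the shell and the picture viewer there is one more tool, called after "Call:" in YAML: its name, and indented under it one key for each argument. carry_out: Moves the arm, as the interface text tells. Its arguments: {"type":"object","properties":{"moves":{"type":"array"},"gripper":{"type":"number"},"grip_force":{"type":"number"}},"required":["moves"]}

```bash
ls; mkdir -p pics
python3 - <<'E'
from station import *
import cv2,pickle
s=state();print(s)
d={}
for n in("top","side"):
    c=snapshot(n);d[n]=c;print(n,c["K"],c["extrinsics"].round(4), [k for k in c])
    cv2.imwrite(f"pics/{n}0.png",cv2.resize(c["img"][:,:,::-1],(800,600),interpolation=cv2.INTER_CUBIC))
pickle.dump(d,open("s0.pkl","wb"))
E
```

```text
pics
{'clock': 0.0, 'joint_pos': array([ 1.13148814e+00,  2.07441249e-01,  1.54302010e+00,  2.99503637e-05,
        1.39346527e+00, -1.50495792e-01]), 'joint_vel': array([1.85543997e-03, 1.10764196e-03, 3.41970899e-06, 4.48841554e-04,
       1.45512403e-03, 1.85583076e-04]), 'tau': array([ 2.60501758e-03, -3.83030891e+01, -2.91601020e+01,  1.40379266e-04,
        1.06369346e-02,  3.42895487e-05]), 'tcp_pos': array([0.16345292, 0.55051444, 0.24908227]), 'orientation': array([ 8.01504008e-01,  5.97988263e-01, -1.03633504e-03,  5.36722482e-04]), 'wrist_force': array([ 0.27971444,  0.38999097, -0.70356402]), 'torque': array([ 0.00561083, -0.000738  ,  0.01816425]), 'gripper_width': 0.9992577519353301}
top [[403.97621106   0.         253.19546703]
 [  0.         403.97621106 191.66526944]
 [  0.           0.           1.        ]] [[-0.046   0.9787 -0.2001  0.3735]
 [-0.9989 -0.0447  0.0113  0.0198]
 [ 0.0021  0.2005  0.9797  1.1713]
 [ 0.      0.      0.      1.    ]] ['img', 'K', 'extrinsics']
side [[402.70196538   0.         261.04723172]
 [  0.         402.70196538 186.7026186 ]
 [  0.           0.           1.        ]] [[-0.9984  0.0058 -0.0563  0.5117]
 [-0.0519 -0.4928  0.8686  0.9472]
 [-0.0227  0.8701  0.4923  0.6431]
 [ 0.      0.      0.      1.    ]] ['img', 'K', 'extrinsics']
```

View pics/top0.png

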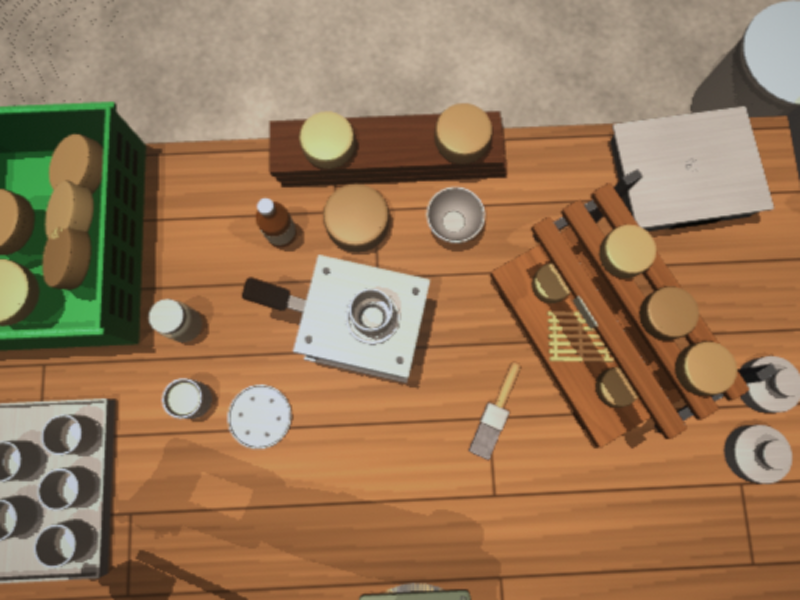

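View pics/side0.png

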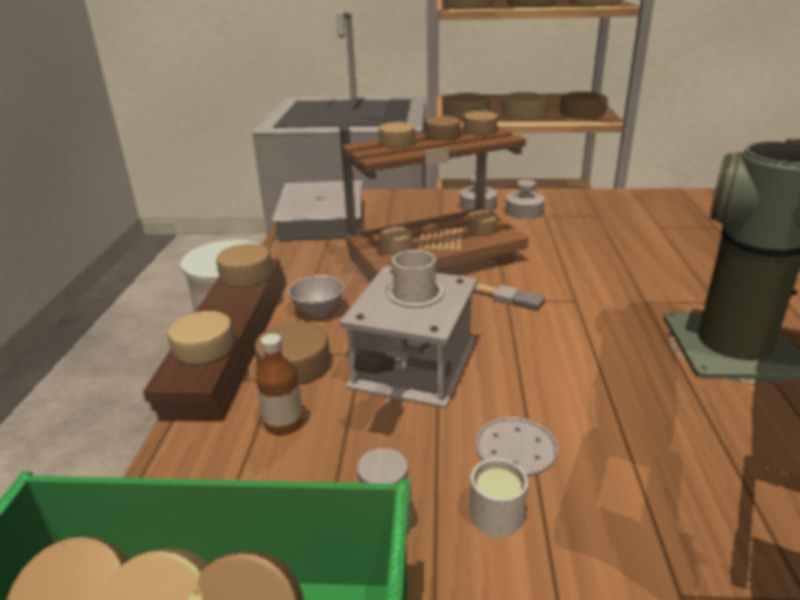

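The top view shows the filled hoop at about (183,398), the jar at (170,317) and the tray at (260,416). It also shows the ejector with the spare hoop at (372,315), the lever at (265,293) pointing left, and the mat at (580,335) between the ripe cheeses. All of these are in 1.5625x pixels. The side view agrees.

```bash
cat > h.py <<'E'
import numpy as np,cv2,pickle
from scipy.optimize import least_squares
from scipy.spatial.transform import Rotation as R
def ray(c,uv):
    uv=np.atleast_2d(np.asarray(uv,float));K=c["K"];E=c["extrinsics"]
    d=np.c_[(uv[:,0]-K[0,2])/K[0,0],-(uv[:,1]-K[1,2])/K[1,1],-np.ones(len(uv))]
    return E[:3,3],d@E[:3,:3].T
def plane(c,uv,z):
    o,d=ray(c,uv);return (o+d*((z-o[2])/d[:,2])[:,None])[:,:2]
def proj(c,P):
    P=np.atleast_2d(P);E=c["extrinsics"];q=(P-E[:3,3])@E[:3,:3];K=c["K"]
    return np.c_[K[0,0]*q[:,0]/-q[:,2]+K[0,2],K[1,1]*-q[:,1]/-q[:,2]+K[1,2]]
def circ(p,r=None):
    x0=p.mean(0)
    if r is None:
        s=least_squares(lambda v:np.hypot(*(p-v[:2]).T)-v[2],[*x0,.03],loss="soft_l1",f_scale=.001)
        return s.x,np.abs(s.fun).mean()
    s=least_squares(lambda v:np.hypot(*(p-v).T)-r,x0,loss="soft_l1",f_scale=.001)
    return s.x,np.abs(s.fun).mean()
def contour(mask,near):
    cs,_=cv2.findContours(mask.astype(np.uint8),cv2.RETR_EXTERNAL,cv2.CHAIN_APPROX_NONE)
    cs=[k for k in cs if len(k)>15]
    return min(cs,key=lambda k:-cv2.pointPolygonTest(k,near,True))[:,0,:]
E
python3 - <<'E'
from h import *
d=pickle.load(open("s0.pkl","rb"));t,s=d["top"],d["side"]
hsv=cv2.cvtColor(t["img"],cv2.COLOR_RGB2HSV)
f=1.5625
for n,uv,z in [("hoop",(183,398),.064),("jar",(170,318),.1),("drip",(260,416),.01),("collar",(372,315),.136),("matpt",(580,335),.063),("ripeA",(550,283),.094),("ripeB",(618,388),.094),("hnd",(265,293),.15),("bottle",(265,205),.155),("wheel",(356,216),.055),("bowl",(456,215),.05),("brush1",(518,365),.02),("brush2",(480,455),.02)]:
    print(n,plane(t,np.array(uv)/f,z).round(3))
for n,uv,z in [("hoop",(498,480),.062),("drip",(516,446),.006),("collar",(416,293),.136),("spare",(414,263),.194),("mat",(441,239),.063)]:
    print("side",n,plane(s,np.array(uv)/f,z).round(3))
def crop(c,b,k):
    x0,y0,x1,y1=b;return cv2.resize(c["img"][y0:y1,x0:x1,::-1],None,fx=k,fy=k,interpolation=cv2.INTER_CUBIC)
a=crop(t,(95,225,195,295),4);b=crop(t,(150,155,280,245),4)[:,:400];b=crop(t,(185,160,285,250),4);m=crop(t,(310,150,410,290),4);
L=np.vstack([a[:240],b[:320]]);cv2.imwrite("pics/c1.png",np.hstack([L,m]))
E
```

```text
hoop [[0.442 0.383]]
jar [[0.578 0.397]]
drip [[0.407 0.261]]
collar [[0.56  0.048]]
matpt [[ 0.521 -0.317]]
ripeA [[ 0.611 -0.264]]
ripeB [[ 0.423 -0.362]]
hnd [[0.603 0.223]]
bottle [[0.754 0.222]]
wheel [[0.763 0.073]]
bowl [[ 0.758 -0.113]]
brush1 [[ 0.477 -0.211]]
brush2 [[ 0.321 -0.13 ]]
side hoop [[0.444 0.387]]
side drip [[0.407 0.268]]
side collar [[0.556 0.057]]
side spare [[0.558 0.063]]
side mat [[ 0.518 -0.311]]
```

View pics/c1.png

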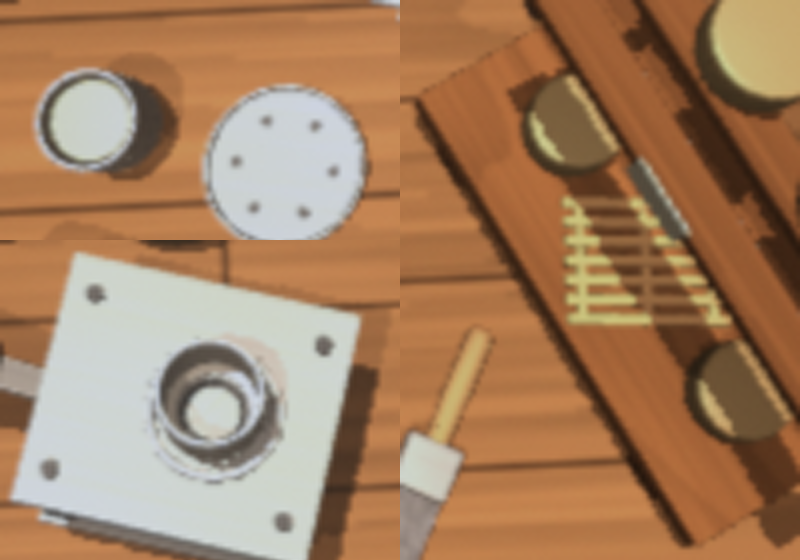

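```bash
cat > m.py <<'E'
from h import *
d=pickle.load(open("s0.pkl","rb"));t,s=d["top"],d["side"];f=1.5625
C=t["extrinsics"][:2,3]
hsv=cv2.cvtColor(t["img"],cv2.COLOR_RGB2HSV);sat=hsv[...,1];
low=sat<70
def far(p,c0,deg=80):
    a=p-c0;b=c0-C;ang=np.degrees(np.arccos((a@b)/np.linalg.norm(a,axis=1)/np.linalg.norm(b)));return p[ang<deg]
for n,uv,z,r in [("hoop",(183,398),.064,.0345),("jar",(170,318),.1,.034),("drip",(260,416),.01,None)]:
    k=contour(low,(uv[0]/f,uv[1]/f));p=plane(t,k+0.0,z)
    if n!="drip":
        c0,_=circ(p,r)
        for _ in range(3): c0,e=circ(far(p,c0),r)
    else: c0,e=circ(p)
    print(n,c0.round(4),e)
# plate: corners
k=contour(low,(320/f,330/f));k=cv2.convexHull(k)
m=np.zeros(low.shape,np.uint8);v=hsv[...,2]
# corners at z=.13 from crop picks: (76,253),(361,318),(306,560->),(10,500) of crop rows
pk=np.array([(76,253-240),(361,318-240),(10,500-240)])/4+[185,160]
P=plane(t,pk,.13);print("corners",P.round(4),np.linalg.norm(P[1]-P[0]),np.linalg.norm(P[2]-P[0]))
y=(P[0]-P[1]);y/=np.linalg.norm(y);x=np.array([y[1],-y[0]]);print("yaw x",np.degrees(np.arctan2(x[1],x[0])))
print("seat", P[0]-115*y/1000-.085*x, P[1]+.08*y-.085*x, P[2]-.115*y+.085*x)
# cheese tops, mat
for n,q in [("A",[(527,118),(535,97),(552,77),(530,140),(545,160),(567,172),(590,172)]),("B",[(690,392),(697,368),(712,350),(693,405),(703,422),(722,437),(745,441)])]:
    pass
print("tier edge",plane(t,np.array([(610,130),(790,410)])/4+[310-100,150],.19))
print("board edge",plane(t,np.array([(420,100),(690,540)])/4+[310-100,150],.06))
print("mat corners",plane(t,np.array([(565,200),(568,325),(732,322)])/4+[310-100,150],.063))
E
python3 m.py
```

```text
hoop [0.4428 0.3852] 0.0006928322665104138
jar [0.5788 0.4002] 0.0017996351350455931
drip [0.4076 0.2637 0.0559] 0.0007561269635199509
corners [[ 0.6695  0.1354]
 [ 0.6164 -0.0521]
 [ 0.506   0.1816]] 0.19481479926766618 0.1698709422309103
yaw x -15.82529583804636
seat [0.55636156 0.04791353] [0.55641207 0.04809171] [0.55645063 0.04775433]
tier edge [[ 0.58480838 -0.2647396 ]
 [ 0.40768668 -0.35569301]]
board edge [[ 0.64064749 -0.17012806]
 [ 0.32935778 -0.3278013 ]]
mat corners [[ 0.5636997  -0.2651745 ]
 [ 0.47664974 -0.25897524]
 [ 0.47354131 -0.37178993]]
```

The crop puts the plate corners exactly 195 x 170 mm apart, and the mat corners measure 113 x 87 mm. The mat lies skewed on the board. The tier edge needs a check from the side view.

Run:
```python
from h import *
d=pickle.load(open("s0.pkl","rb"));t,s=d["top"],d["side"]
im=s["img"][70:230,200:360,::-1]
im=cv2.resize(im,(600,600),interpolation=cv2.INTER_CUBIC);cv2.imwrite("pics/c2.png",im) # k=3.75 off (200,70)
n=np.array([.456,-.89]);c=np.array([.5186,-.3185])
def pr(P):q=proj(s,P)[0];return ((q-[200,70])*3.75).round(0)
for nm,P in [("mat",[*c,.063]),("seat",[.5564,.0479,.13]),("mc1",[.5637,-.2652,.063]),("mc2",[.4766,-.259,.063]),("mc3",[.4735,-.3718,.063]),("t1",[.5848,-.2647,.19]),("t2",[.4077,-.3557,.19])]: print(nm,pr(P))
```

```text
mat [307. 308.]
seat [249. 442.]
mc1 [256. 333.]
mc2 [355. 336.]
mc3 [355. 284.]
t1 [229. 198.]
t2 [432. 161.]
```

View pics/c2.png

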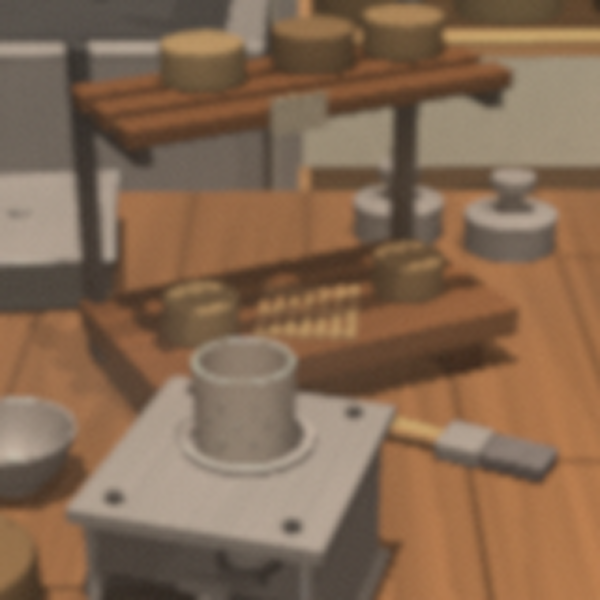

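Run:
```python
from h import *
d=pickle.load(open("s0.pkl","rb"));t,s=d["top"],d["side"]
o,a=ray(t,np.array([(610,130),(790,410)])/4+[210,150]);n=np.cross(*a)
for nm,q in [("bot",[(130,150),(510,88)]),("top",[(130,135),(505,75)])]:
    o2,b=ray(s,np.array(q)/3.75+[200,70])
    P=np.array([o2+v*(((o-o2)@n)/(v@n)) for v in b]);print(nm,P.round(4))
    dd=P[1,:2]-P[0,:2];az=np.degrees(np.arctan2(*dd[::-1]));
    nn=np.array([-dd[1],dd[0]])/np.linalg.norm(dd)
    print(az, nn,(np.array([.5186,-.3185])-P[0,:2])@nn)
```

```text
bot [[ 0.6588 -0.2012  0.2538]
 [ 0.3424 -0.3639  0.2532]]
-152.78503470968226 [ 0.45733022 -0.88929695] 0.04021380402771772
top [[ 0.6575 -0.1963  0.2677]
 [ 0.3486 -0.355   0.2673]]
-152.7970727023209 [ 0.45714337 -0.88939302] 0.045196161411829805
```

The tier's underside is at z≈0.2535 (190 mm above the mat), with its edge 40 mm in front of the mat centre. The direction into the rack is azimuth −62.8°.

```bash
cat >> h.py <<'E'
def rel(s,P):
    r=R.from_quat(s["orientation"]);return (r.inv().apply(np.atleast_2d(P)-s["tcp_pos"])*1000).round(1)
E
python3 - <<'E'
from h import *
from station import *
d=pickle.load(open("s0.pkl","rb"));t=d["top"];s=state()
print("spare",plane(t,np.array([211,155])/4+[185,160],.194))
print(R.from_quat(s["orientation"]).as_matrix().round(3))
for p in [[.5564,.0479,.255],[.5564,.0479,.175]]: print(rel(s,p))
for v in ([0,0,-1],): print(s["clock"])
E
```

```text
spare [[0.55708105 0.04730487]]
[[ 0.285  0.959 -0.001]
 [ 0.959 -0.285 -0.002]
 [-0.002 -0.    -1.   ]]
[[-369.9  519.8   -5.2]]
[[-369.8  519.9   74.8]]
0.1
```

Call:
carry_out:
  moves: [-370,520,-5,0,-370,520,-5,0,-370,520,-5,0,-370,520,-5,0,-370,520,-5,0,-370,520,-5,0,-370,520,-5,0,-370,520,-5,0]
  gripper: 1
  grip_force: 30

```text
clock: 0.9
tcp_pos: [0.4104, 0.234, 0.2528]
orientation: [0.801, 0.598, -0.001, 0.0]
wrist_force: [0.4, 1.4, -0.4]
gripper_width: 1.001
```

```bash
cat > r.py <<'E'
import sys
from h import *
from station import *
s=state()
print(s["clock"],s["tcp_pos"].round(4),"j",s["joint_pos"].round(3),"F",s["wrist_force"].round(1),"g",round(s["gripper_width"],3))
M=R.from_quat(s["orientation"]).as_matrix();print("x",M[:,0].round(3),"z",M[:,2].round(3))
for a in sys.argv[1:]: print(a,rel(s,[float(v) for v in a.split(",")]))
E
python3 r.py .5565,.0477,.25 .5565,.0477,.175
```

```text
0.9 [0.4104 0.234  0.2528] j [ 3.360e-01 -1.600e-02  1.779e+00 -1.000e-03  1.380e+00 -9.460e-01] F [ 0.4  1.4 -0.4] g 1.001
x [ 0.285  0.959 -0.002] z [-0.001 -0.002 -1.   ]
.5565,.0477,.25 [[-137.   193.1    3. ]]
.5565,.0477,.175 [[-136.8  193.2   78. ]]
```

Call:
carry_out:
  moves: [-137,193,3,0,-137,193,3,0,-137,193,3,0,-137,193,3,0,-137,193,3,0,-137,193,3,0,-137,193,28,0,-137,193,38,0]

```text
clock: 1.7
tcp_pos: [0.5545, 0.048, 0.2125]
orientation: [0.802, 0.598, -0.003, -0.001]
wrist_force: [-0.8, 0.3, -0.3]
gripper_width: 1.002
```

```bash
python3 r.py .5565,.0477,.175
```

```text
1.7 [0.5545 0.048  0.2125] j [-0.068  0.205  1.624 -0.002  1.318 -1.35 ] F [-0.8  0.3 -0.3] g 1.002
x [ 0.285  0.959 -0.003] z [-0.006 -0.001 -1.   ]
.5565,.0477,.175 [[ 0.4  2.2 37.5]]
```

Descend, then close in a second call, since the gripper value applies from the start of a call.

Call:
carry_out:
  moves: [0,2,20,0,0,2,37,0,0,2,37,0,0,2,37,0]

```text
clock: 2.1
tcp_pos: [0.5556, 0.0481, 0.1754]
orientation: [0.801, 0.598, -0.003, -0.002]
wrist_force: [1.2, 0.4, -0.6]
gripper_width: 0.997
```

Call:
carry_out:
  moves: [0,0,0,0,0,0,0,0,0,0,0,0,0,0,0,0,0,0,0,0,0,0,0,0]
  gripper: 0.6
  grip_force: 30

```text
clock: 2.7
tcp_pos: [0.5567, 0.0485, 0.1773]
orientation: [0.801, 0.598, -0.002, -0.001]
wrist_force: [-0.3, 1.7, 6.1]
gripper_width: 0.799
```

```bash
python3 r.py .5565,.0477,.25 .4076,.2637,.11
```

```text
2.7 [0.5567 0.0485 0.1773] j [-6.800e-02  2.450e-01  1.653e+00 -1.000e-03  1.247e+00 -1.350e+00] F [-0.3  1.7  6.1] g 0.799
x [ 0.284  0.959 -0.001] z [-0.004 -0.    -1.   ]
.5565,.0477,.25 [[ -0.9  -0.2 -72.7]]
.4076,.2637,.11 [[ 164.1 -203.8   67.8]]
```

Call:
carry_out:
  moves: [0,0,-40,0,0,0,-65,0,30,-40,-70,0,60,-78,-70,0,92,-115,-70,0,124,-155,-70,0,164,-204,-60,0,164,-204,-30,0]

```text
clock: 3.5
tcp_pos: [0.4076, 0.2677, 0.2108]
orientation: [0.8, 0.6, 0.003, -0.001]
wrist_force: [1.3, 0.3, -1.3]
gripper_width: 0.796
```

```bash
python3 r.py .4076,.2637,.08 .4076,.2637,.051
```

```text
3.5 [0.4076 0.2677 0.2108] j [ 0.402  0.054  1.798  0.003  1.285 -0.886] F [ 1.3  0.3 -1.3] g 0.796
x [0.28  0.96  0.005] z [ 0.003  0.004 -1.   ]
.4076,.2637,.08 [[ -4.5   0.9 130.8]]
.4076,.2637,.051 [[ -4.6   0.9 159.8]]
```

Call:
carry_out:
  moves: [-3,1,40,0,-4,1,85,0,-4,1,120,0,-4,1,142,0,-4,1,152,0,-4,1,157,0,-4,1,160,0,-4,1,161,0]

```text
clock: 4.3
tcp_pos: [0.409, 0.2646, 0.0507]
orientation: [0.8, 0.6, 0.004, -0.0]
wrist_force: [-0.2, -0.7, -2.1]
gripper_width: 0.794
```

Call:
carry_out:
  moves: [0,0,0,0,0,0,0,0,0,0,0,0,0,0,0,0]
  gripper: 1

```text
clock: 4.7
tcp_pos: [0.4094, 0.2648, 0.0513]
orientation: [0.8, 0.6, 0.004, -0.0]
wrist_force: [-0.5, -0.2, -0.7]
gripper_width: 0.997
```

```bash
python3 r.py .4428,.3852,.12 .4428,.3852,.045
```

```text
4.7 [0.4094 0.2648 0.0513] j [ 0.395  0.288  1.913  0.003  0.932 -0.894] F [-0.5 -0.2 -0.7] g 0.997
x [0.28  0.96  0.007] z [ 0.006  0.006 -1.   ]
.4428,.3852,.12 [[125.4  -1.3 -67.8]]
.4428,.3852,.045 [[124.9  -1.7   7.2]]
```

Call:
carry_out:
  moves: [0,0,-45,0,0,0,-85,0,40,0,-90,0,85,-1,-90,0,125,-1,-85,0,125,-1,-70,0,125,-1,-68,0,125,-1,-68,0]

```text
clock: 5.5
tcp_pos: [0.4415, 0.3832, 0.1186]
orientation: [0.8, 0.6, 0.002, -0.0]
wrist_force: [-0.5, -0.2, -0.6]
gripper_width: 0.997
```

```bash
python3 - <<'E'
from h import *
from station import *
o=snapshot("side");t=snapshot("top")
pickle.dump({"top":t,"side":o},open("s1.pkl","wb"))
im=np.hstack([cv2.resize(o["img"][200:384,180:380,::-1],(400,368)),cv2.resize(t["img"][180:350,60:260,::-1],(400,340))[:368] if 0 else cv2.resize(t["img"][180:364,60:260,::-1],(400,368))])
cv2.imwrite("pics/c3.png",im)
E
python3 r.py .4428,.3852,.045
```

```text
5.6 [0.4426 0.3835 0.12  ] j [ 5.660e-01  3.610e-01  1.635e+00  1.000e-03  1.139e+00 -7.210e-01] F [-0.6 -0.   0.4] g 1.002
x [0.281 0.96  0.006] z [ 0.005  0.005 -1.   ]
.4428,.3852,.045 [[ 1.3 -0.5 75. ]]
```

View pics/c3.png

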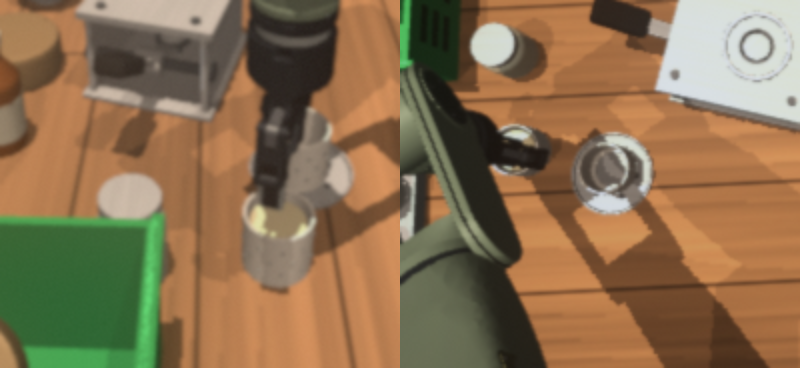

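The spare hoop stands inside the tray at about (610,172) and the fingers straddle the filled hoop. The empty seat shows at about (758,46), so I can check its centre.

Call:
carry_out:
  moves: [1,0,35,0,1,0,65,0,1,0,74,0,1,0,74,0]

```text
clock: 6.0
tcp_pos: [0.4422, 0.3834, 0.0448]
orientation: [0.801, 0.599, 0.002, -0.0]
wrist_force: [0.3, -0.2, -0.8]
gripper_width: 0.997
```

Call:
carry_out:
  moves: [0,0,0,0,0,0,0,0,0,0,0,0,0,0,0,0,0,0,0,0]
  gripper: 0.6
  grip_force: 40

```text
clock: 6.5
tcp_pos: [0.4441, 0.3845, 0.0474]
orientation: [0.801, 0.599, 0.004, -0.0]
wrist_force: [-0.1, 0.4, 7.0]
gripper_width: 0.806
```

```bash
python3 - <<'E'
from h import *
d=pickle.load(open("s1.pkl","rb"));t=d["top"]
g=cv2.cvtColor(t["img"],cv2.COLOR_RGB2GRAY)[180:230,200:280];g=cv2.resize(g,None,fx=4,fy=4,interpolation=cv2.INTER_CUBIC)
c=cv2.HoughCircles(g,cv2.HOUGH_GRADIENT,1,20,param1=80,param2=25,minRadius=15,maxRadius=75)
for k in (c[0][:5] if c is not None else []):print(k,plane(t,(k[:2]+.5)/4-.5+[200,180],.13).round(4),k[2]/4/404*1.05)
print(plane(t,[239,203],.13))
E
python3 r.py .5564,.0479,.24
```

```text
[157.5  93.5  67.3] [[0.5577 0.0463]] 0.04372834
[134.5  89.5  44.8] [[0.561  0.0612]] 0.02910891
[[0.55765747 0.0462739 ]]
6.5 [0.4441 0.3845 0.0474] j [ 5.660e-01  4.670e-01  1.663e+00  1.000e-03  1.004e+00 -7.200e-01] F [-0.1  0.4  7. ] g 0.806
x [0.282 0.959 0.007] z [ 0.007  0.005 -1.   ]
.5564,.0479,.24 [[-290.   203.6 -193.6]]
```

Call:
carry_out:
  moves: [0,0,-20,0,0,0,-60,0,0,0,-110,0,-15,10,-160,0,-50,35,-190,0,-90,63,-190,0,-130,92,-190,0,-170,120,-190,0]

```text
clock: 7.3
tcp_pos: [0.5094, 0.186, 0.2371]
orientation: [0.8, 0.6, 0.004, 0.0]
wrist_force: [0.5, 0.6, -2.0]
gripper_width: 0.807
```

```bash
python3 r.py .557,.0472,.24
```

```text
7.3 [0.5094 0.186  0.2371] j [ 0.188  0.144  1.643  0.004  1.347 -1.098] F [ 0.5  0.6 -2. ] g 0.807
x [0.281 0.96  0.007] z [ 0.007  0.005 -1.   ]
.557,.0472,.24 [[-119.8   84.7   -3.3]]
```

Call:
carry_out:
  moves: [-40,28,-3,0,-80,56,-3,0,-119,84,-3,0,-119,84,-3,0,-119,84,-3,0,-119,84,10,0]

```text
clock: 7.9
tcp_pos: [0.5575, 0.0488, 0.228]
orientation: [0.8, 0.6, 0.006, 0.001]
wrist_force: [0.5, 0.0, -3.4]
gripper_width: 0.812
```

```bash
python3 r.py .557,.0472,.1774
```

```text
7.9 [0.5575 0.0488 0.228 ] j [-0.07   0.187  1.613  0.006  1.332 -1.358] F [ 0.5  0.  -3.4] g 0.812
x [0.28  0.96  0.008] z [ 0.011  0.005 -1.   ]
.557,.0472,.1774 [[-2.1 -0.5 50.6]]
```

Call:
carry_out:
  moves: [-2,-1,20,0,-2,-1,35,0,-2,-1,44,0,-2,-1,48,0,-2,-1,51,0,-2,-1,52,0,-2,-1,52,0]

```text
clock: 8.6
tcp_pos: [0.557, 0.0478, 0.1775]
orientation: [0.8, 0.6, 0.006, 0.001]
wrist_force: [-3.2, 1.9, 3.3]
gripper_width: 0.808
```

Call:
carry_out:
  moves: [0,0,0,0,0,0,0,0,0,0,0,0,0,0,0,0]
  gripper: 1

```text
clock: 9.0
tcp_pos: [0.5574, 0.0477, 0.1777]
orientation: [0.8, 0.6, 0.007, 0.002]
wrist_force: [0.7, 0.1, -0.0]
gripper_width: 0.997
```

```bash
python3 - <<'E'
from h import *
a=np.radians(-15.8);x=np.array([np.cos(a),np.sin(a)]);y=np.array([-x[1],x[0]]);s=np.array([.557,.0472])
for th in (0.5585,.2,-.21): 
    r=.0915+.115*np.cos(th)-.011*np.sin(th); z=.06+.115*np.sin(th)+.011*np.cos(th); print(th,(s+y*r).round(4),round(z,4))
E
python3 r.py .557,.0472,.25
```

```text
0.5585 [0.6069 0.2235] 0.1303
0.2 [0.612  0.2416] 0.0936
-0.21 [0.6132 0.2457] 0.0468
9.0 [0.5574 0.0477 0.1777] j [-0.073  0.236  1.664  0.007  1.23  -1.362] F [ 0.7  0.1 -0. ] g 0.997
x [0.28  0.96  0.009] z [ 0.013  0.005 -1.   ]
.557,.0472,.25 [[  0.    0.5 -72.3]]
```

Call:
carry_out:
  moves: [0,0,-30,0,0,0,-60,0,0,0,-75,0]

```text
clock: 9.3
tcp_pos: [0.5579, 0.0471, 0.2556]
orientation: [0.8, 0.6, 0.008, 0.003]
wrist_force: [0.7, 0.2, -0.2]
gripper_width: 1.001
```

```bash
python3 r.py .607,.2235,.24 .607,.2235,.165
```

```text
9.3 [0.5579 0.0471 0.2556] j [-0.074  0.159  1.586  0.006  1.379 -1.361] F [ 0.7  0.2 -0.2] g 1.001
x [0.28 0.96 0.01] z [ 0.018  0.005 -1.   ]
.607,.2235,.24 [[182.9  -2.6  17.3]]
.607,.2235,.165 [[182.2  -3.7  92.3]]
```

Call:
carry_out:
  moves: [45,0,0,0,90,-1,5,0,135,-2,10,0,182,-3,15,0,182,-3,50,0,182,-3,75,0,182,-4,85,0,182,-4,85,0]
  gripper: 0

```text
clock: 10.1
tcp_pos: [0.6049, 0.2229, 0.1696]
orientation: [0.8, 0.6, 0.006, 0.002]
wrist_force: [1.4, 0.0, 0.5]
gripper_width: -0.001
```

```bash
python3 r.py .607,.2235,.149 .610,.2345,.130 .612,.2416,.1126 .6130,.2445,.085 .6132,.2457,.0655 .6132,.2457,.06
```

```text
10.1 [0.6049 0.2229 0.1696] j [ 2.180e-01  4.140e-01  1.446e+00  1.000e-03  1.269e+00 -1.068e+00] F [1.4 0.  0.5] g -0.001
x [0.28  0.96  0.007] z [ 0.012  0.004 -1.   ]
.607,.2235,.149 [[ 1.   1.7 20.6]]
.610,.2345,.130 [[12.3  1.2 39.7]]
.612,.2416,.1126 [[19.6  1.  57.2]]
.6130,.2445,.085 [[22.4  0.8 84.8]]
.6132,.2457,.0655 [[ 23.5   0.5 104.3]]
.6132,.2457,.06 [[ 23.5   0.4 109.8]]
```

Call:
carry_out:
  moves: [1,2,14,0,3,1,24,0,9,1,34,0,14,1,44,0,18,1,54,0,20,1,64,0,22,1,74,0,22,1,84,0]

```text
clock: 10.9
tcp_pos: [0.6147, 0.2454, 0.0882]
orientation: [0.8, 0.6, 0.009, 0.002]
wrist_force: [-2.4, 2.3, 8.5]
gripper_width: 0.004
```

```bash
python3 r.py .6132,.2457,.0655 .6132,.2457,.06
```

```text
10.9 [0.6147 0.2454 0.0882] j [ 0.248  0.536  1.452  0.003  1.135 -1.039] F [-2.4  2.3  8.5] g 0.004
x [0.281 0.96  0.011] z [ 0.017  0.007 -1.   ]
.6132,.2457,.0655 [[-0.4 -1.9 22.6]]
.6132,.2457,.06 [[-0.4 -1.9 28.1]]
```

Call:
carry_out:
  moves: [0,-1,10,0,0,-1,18,0,0,-1,24,0,0,-1,28,0,0,-1,31,0,0,-1,33,0,0,-1,33,0]

```text
clock: 11.6
tcp_pos: [0.6151, 0.2455, 0.0665]
orientation: [0.8, 0.6, 0.008, 0.003]
wrist_force: [-24.6, -7.9, 48.5]
gripper_width: -0.0
```

```bash
python3 r.py
```

```text
11.6 [0.6151 0.2455 0.0665] j [ 2.490e-01  5.650e-01  1.459e+00  1.000e-03  1.100e+00 -1.038e+00] F [-24.6  -7.9  48.5] g -0.0
x [0.28  0.96  0.009] z [ 0.017  0.005 -1.   ]
```

Call:
carry_out:
  moves: [0,0,-50,0,0,0,-100,0,0,0,-150,0,0,0,-200,8,-5,0,-250,16,-30,0,-290,24,-70,0,-320,32,-115,0,-330,40]

```text
clock: 12.4
tcp_pos: [0.5793, 0.1357, 0.4003]
orientation: [0.957, 0.288, 0.013, 0.001]
wrist_force: [0.1, -0.2, 0.6]
gripper_width: -0.003
```

```bash
python3 - <<'E'
from h import *
from station import *
t=snapshot("top");o=snapshot("side")
pickle.dump({"top":t,"side":o},open("s2.pkl","wb"))
im=np.hstack([cv2.resize(o["img"][110:260,180:340,::-1],(400,375)),cv2.resize(t["img"][150:300,60:220,::-1],(400,375)) if 0 else cv2.resize(t["img"][150:270,130:300,::-1],(400,375))])
cv2.imwrite("pics/c4.png",im)
E
python3 r.py .44,-.68,.45
```

```text
12.5 [0.5787 0.1312 0.3998] j [ 7.600e-02  1.600e-01  1.294e+00  1.000e-03  1.663e+00 -5.040e-01] F [ 1.1 -0.  -0.1] g 0.0
x [0.836 0.549 0.023] z [ 0.025  0.003 -1.   ]
.44,-.68,.45 [[-559.8  602.7  -56.2]]
```

View pics/c4.png

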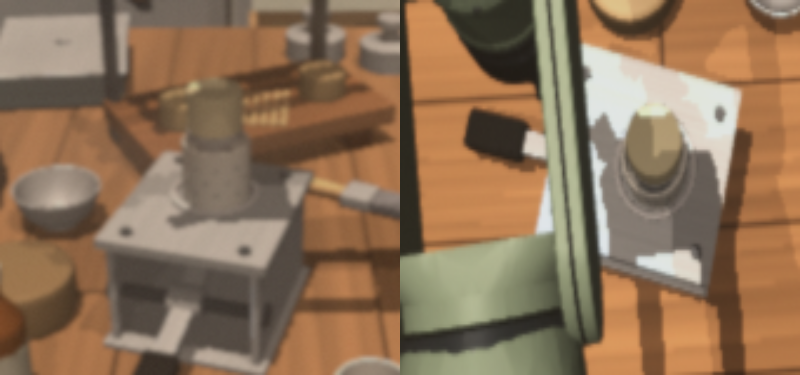

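The cheese stands fully out of the hoop. I move toward the −63° azimuth, where I'll try to lean the tool by commanding past the arm's reach.

Call:
carry_out:
  moves: [-560,603,-56,6,-560,603,-56,6,-560,603,-56,6,-560,603,-56,6,-560,603,-56,6,-560,603,-56,6,-560,603,-56,6,-560,603,-56,6]

```text
clock: 13.3
tcp_pos: [0.5112, -0.2595, 0.421]
orientation: [0.972, 0.236, 0.013, 0.001]
wrist_force: [0.5, 0.0, 0.4]
gripper_width: 0.002
```

```bash
python3 r.py .42,-.64,.47
```

```text
13.3 [ 0.5112 -0.2595  0.421 ] j [-0.63   0.115  1.302  0.018  1.705 -1.104] F [0.5 0.  0.4] g 0.002
x [0.888 0.459 0.024] z [ 0.026  0.004 -1.   ]
.42,-.64,.47 [[-254.4  296.7  -52.7]]
```

Call:
carry_out:
  moves: [-254,297,-53,0,-254,297,-53,0,-254,297,-53,0,-254,297,-53,0,-254,297,-53,0,-254,297,-53,0,-254,297,-53,0,-254,297,-53,0]

```text
clock: 14.1
tcp_pos: [0.42, -0.6421, 0.4695]
orientation: [0.972, 0.236, 0.013, 0.001]
wrist_force: [0.8, -0.1, 1.1]
gripper_width: 0.0
```

```bash
python3 r.py
```

```text
14.1 [ 0.42   -0.6421  0.4695] j [-1.114  0.618  0.543  0.027  1.973 -1.58 ] F [ 0.8 -0.1  1.1] g 0.0
x [0.888 0.459 0.025] z [ 0.026  0.004 -1.   ]
```

Call:
carry_out:
  moves: [0,400,0,0,0,400,0,0,0,400,0,0,0,400,0,0,0,400,0,0,0,400,0,0]

```text
clock: 14.7
tcp_pos: [0.4573, -0.7353, 0.4007]
orientation: [0.971, 0.236, 0.019, 0.019]
wrist_force: [0.3, 0.0, 0.6]
gripper_width: -0.0
```

```bash
python3 r.py
```

```text
14.7 [ 0.4573 -0.7353  0.4007] j [-1.124  0.898  0.225  0.032  1.972 -1.589] F [0.3 0.  0.6] g -0.0
x [0.888 0.46  0.028] z [ 0.046 -0.028 -0.999]
```

Call:
carry_out:
  moves: [0,400,-200,0,0,400,-200,0]

```text
clock: 14.9
tcp_pos: [0.4552, -0.7449, 0.4116]
orientation: [0.971, 0.236, 0.025, 0.039]
wrist_force: [-0.2, 0.4, 0.9]
gripper_width: 0.001
```

Call:
carry_out:
  moves: [0,400,-200,0]

```text
clock: 15.0
tcp_pos: [0.4558, -0.7523, 0.4201]
orientation: [0.97, 0.236, 0.03, 0.056]
wrist_force: [0.6, -0.9, -0.3]
gripper_width: 0.002
```

Call:
carry_out:
  moves: [0,400,-200,0]

```text
clock: 15.1
tcp_pos: [0.4563, -0.7596, 0.4301]
orientation: [0.968, 0.235, 0.036, 0.073]
wrist_force: [-0.1, -0.2, 0.2]
gripper_width: -0.002
```

```bash
python3 r.py
```

```text
15.1 [ 0.4563 -0.7596  0.4301] j [-1.142  0.868  0.225  0.044  1.891 -1.601] F [-0.1 -0.2  0.2] g -0.002
x [0.887 0.461 0.035] z [ 0.104 -0.125 -0.987]
```

Call:
carry_out:
  moves: [0,400,-120,0]

```text
clock: 15.2
tcp_pos: [0.4585, -0.7694, 0.4352]
orientation: [0.967, 0.235, 0.041, 0.092]
wrist_force: [-0.2, 0.1, -0.2]
gripper_width: -0.0
```

Call:
carry_out:
  moves: [0,400,-100,0]

```text
clock: 15.3
tcp_pos: [0.4613, -0.7801, 0.4383]
orientation: [0.965, 0.234, 0.046, 0.11]
wrist_force: [-0.8, -0.4, 0.1]
gripper_width: -0.001
```

Call:
carry_out:
  moves: [0,400,-90,0]

```text
clock: 15.4
tcp_pos: [0.4641, -0.7904, 0.4421]
orientation: [0.963, 0.233, 0.052, 0.128]
wrist_force: [0.9, -0.2, 0.9]
gripper_width: 0.006
```

Call:
carry_out:
  moves: [0,400,-80,0]

```text
clock: 15.5
tcp_pos: [0.4667, -0.8003, 0.4467]
orientation: [0.96, 0.232, 0.057, 0.145]
wrist_force: [0.4, 0.4, -0.0]
gripper_width: 0.0
```

Call:
carry_out:
  moves: [0,400,-60,0]

```text
clock: 15.6
tcp_pos: [0.4696, -0.8105, 0.4511]
orientation: [0.957, 0.232, 0.062, 0.163]
wrist_force: [0.2, 0.2, -0.3]
gripper_width: -0.002
```

Call:
carry_out:
  moves: [0,400,-50,0]

```text
clock: 15.7
tcp_pos: [0.4725, -0.8204, 0.4559]
orientation: [0.954, 0.23, 0.067, 0.181]
wrist_force: [1.4, -0.5, 0.4]
gripper_width: 0.001
```

Call:
carry_out:
  moves: [0,400,-40,0]

```text
clock: 15.8
tcp_pos: [0.4753, -0.8301, 0.4613]
orientation: [0.95, 0.229, 0.072, 0.199]
wrist_force: [-0.2, 1.1, -0.1]
gripper_width: 0.004
```

```bash
python3 r.py
```

```text
15.8 [ 0.4753 -0.8301  0.4613] j [-1.164  0.857  0.225  0.073  1.638 -1.617] F [-0.2  1.1 -0.1] g 0.004
x [0.885 0.464 0.045] z [ 0.228 -0.345 -0.91 ]
```

Call:
carry_out:
  moves: [0,400,-20,0]

```text
clock: 15.9
tcp_pos: [0.4783, -0.84, 0.4664]
orientation: [0.946, 0.228, 0.077, 0.217]
wrist_force: [-0.2, 0.4, 0.8]
gripper_width: 0.0
```

Call:
carry_out:
  moves: [0,400,0,0]

```text
clock: 16.0
tcp_pos: [0.4815, -0.8501, 0.4709]
orientation: [0.942, 0.227, 0.082, 0.235]
wrist_force: [-0.7, -0.4, -0.3]
gripper_width: 0.001
```

Call:
carry_out:
  moves: [0,400,20,0]

```text
clock: 16.1
tcp_pos: [0.485, -0.8603, 0.4749]
orientation: [0.937, 0.225, 0.086, 0.253]
wrist_force: [0.6, 0.8, -0.3]
gripper_width: 0.0
```

Call:
carry_out:
  moves: [0,400,40,0]

```text
clock: 16.2
tcp_pos: [0.4886, -0.8707, 0.4785]
orientation: [0.932, 0.224, 0.091, 0.27]
wrist_force: [-1.7, 0.8, 0.3]
gripper_width: -0.003
```

Call:
carry_out:
  moves: [0,400,60,0]

```text
clock: 16.3
tcp_pos: [0.4924, -0.8811, 0.4817]
orientation: [0.927, 0.222, 0.096, 0.288]
wrist_force: [-0.7, 0.6, 0.3]
gripper_width: -0.003
```

Call:
carry_out:
  moves: [0,400,80,0]

```text
clock: 16.4
tcp_pos: [0.4963, -0.8915, 0.4845]
orientation: [0.921, 0.221, 0.1, 0.305]
wrist_force: [-0.3, -0.8, 0.4]
gripper_width: 0.001
```

Call:
carry_out:
  moves: [0,400,90,0]

```text
clock: 16.5
tcp_pos: [0.4999, -0.9016, 0.4876]
orientation: [0.915, 0.219, 0.105, 0.322]
wrist_force: [-0.5, 0.0, -0.1]
gripper_width: -0.0
```

```bash
python3 r.py .558,-.1,.40
```

```text
16.5 [ 0.4999 -0.9016  0.4876] j [-1.177  0.876  0.225  0.101  1.357 -1.633] F [-0.5  0.  -0.1] g -0.0
x [0.882 0.468 0.05 ] z [ 0.333 -0.544 -0.771]
.558,-.1,.40 [[ 422.1 -594.7 -348.8]]
```

```bash
python3 r.py .50,.12,.42
```

```text
16.5 [ 0.4999 -0.9016  0.4876] j [-1.177  0.876  0.225  0.101  1.357 -1.633] F [-0.5  0.  -0.1] g -0.0
x [0.882 0.468 0.05 ] z [ 0.333 -0.544 -0.771]
.50,.12,.42 [[ 474.9 -754.6 -503.1]]
```

Call:
carry_out:
  moves: [475,-755,-503,-4.5,475,-755,-503,-4.5,475,-755,-503,-4.5,475,-755,-503,-4.5,475,-755,-503,-4.5,475,-755,-503,-4.5,475,-755,-503,-4.5,475,-755,-503,-4.5]
  gripper: 1

```text
clock: 17.3
tcp_pos: [0.5004, -0.5186, 0.4645]
orientation: [0.905, 0.254, 0.093, 0.328]
wrist_force: [0.4, 0.0, 0.6]
gripper_width: 1.0
```

```bash
python3 r.py .50,.12,.42
```

```text
17.3 [ 0.5004 -0.5186  0.4645] j [-0.888  0.05   1.423 -0.102  0.979 -1.409] F [0.4 0.  0.6] g 1.0
x [0.853 0.521 0.002] z [ 0.336 -0.547 -0.767]
.50,.12,.42 [[ 332.4 -447.  -315.3]]
```

Call:
carry_out:
  moves: [332,-447,-315,0,332,-447,-315,0,332,-447,-315,0,332,-447,-315,0,332,-447,-315,0,332,-447,-315,0,332,-447,-315,0,332,-447,-315,0]

```text
clock: 18.1
tcp_pos: [0.4999, -0.1195, 0.4385]
orientation: [0.904, 0.253, 0.096, 0.33]
wrist_force: [1.3, 0.4, -0.0]
gripper_width: 0.995
```

```bash
python3 r.py .50,.12,.42
```

```text
18.1 [ 0.4999 -0.1195  0.4385] j [-0.109 -0.252  1.751 -0.57   1.221 -0.572] F [ 1.3  0.4 -0. ] g 0.995
x [0.853 0.521 0.008] z [ 0.341 -0.547 -0.764]
.50,.12,.42 [[ 124.8 -168.7 -116.9]]
```

Call:
carry_out:
  moves: [125,-169,-117,0,125,-169,-117,0,125,-169,-117,0,125,-169,-117,0,125,-169,-117,0]

```text
clock: 18.6
tcp_pos: [0.5, 0.1232, 0.4224]
orientation: [0.904, 0.253, 0.1, 0.329]
wrist_force: [1.7, 0.1, -0.3]
gripper_width: 0.999
```

```bash
python3 r.py .520,.1075,.31 .5572,.0476,.225
```

```text
18.6 [0.5    0.1232 0.4224] j [ 0.445 -0.043  1.602 -0.697  1.501 -0.08 ] F [ 1.7  0.1 -0.3] g 0.999
x [0.852 0.523 0.014] z [ 0.347 -0.544 -0.764]
.520,.1075,.31 [[  7.2 -54.3 101.4]]
.5572,.0476,.225 [[  6.4 -55.3 211.8]]
```

Call:
carry_out:
  moves: [4,-27,40,-1,7,-55,70,-1,7,-55,98,-1,7,-55,100,-1,7,-55,100,-1]

```text
clock: 19.1
tcp_pos: [0.5197, 0.1085, 0.3125]
orientation: [0.902, 0.26, 0.098, 0.329]
wrist_force: [-0.5, 0.3, 1.7]
gripper_width: 0.997
```

```bash
python3 r.py .5572,.0476,.225
```

```text
19.1 [0.5197 0.1085 0.3125] j [ 0.401  0.044  1.74  -0.722  1.299  0.021] F [-0.5  0.3  1.7] g 0.997
x [0.846 0.534 0.006] z [ 0.349 -0.543 -0.764]
.5572,.0476,.225 [[ -1.3  -1.8 113. ]]
```

Call:
carry_out:
  moves: [-1,-2,30,0,-1,-2,60,0,-1,-2,85,0,-1,-2,102,0,-1,-2,110,0,-1,-2,113,0,-1,-2,113,0]

```text
clock: 19.8
tcp_pos: [0.5583, 0.0482, 0.2266]
orientation: [0.902, 0.259, 0.1, 0.329]
wrist_force: [1.0, -0.5, -0.3]
gripper_width: 0.997
```

```bash
python3 - <<'E'
from h import *
from station import *
t=snapshot("top");o=snapshot("side")
pickle.dump({"top":t,"side":o},open("s3.pkl","wb"))
im=np.hstack([cv2.resize(o["img"][90:230,190:330,::-1],(400,400)),cv2.resize(t["img"][130:270,150:290,::-1],(400,400))])
cv2.imwrite("pics/c5.png",im)
E
python3 r.py .5572,.0476,.225
```

```text
19.9 [0.5581 0.0485 0.2265] j [ 0.259  0.15   1.817 -0.775  1.071  0.049] F [-0.3  0.7  0. ] g 1.001
x [0.845 0.534 0.009] z [ 0.351 -0.543 -0.763]
.5572,.0476,.225 [[-1.3 -0.7  1.3]]
```

View pics/c5.png

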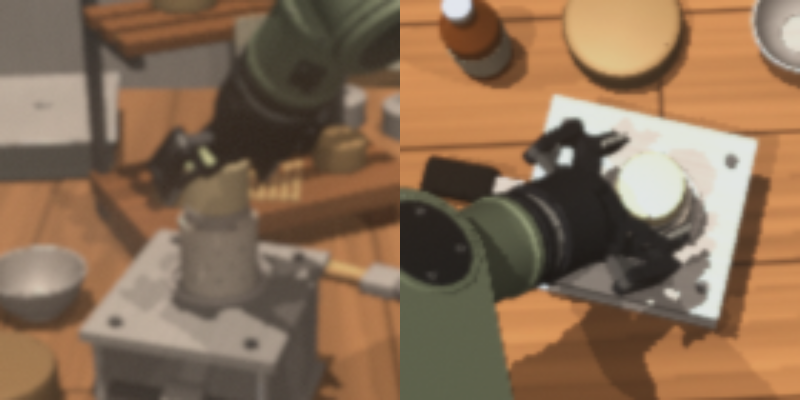

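The fingers straddle the cheese, whose top is at about (652,188). The fingertips are at about (620,145) and (690,235), so it is centred between them.

Call:
carry_out:
  moves: [0,0,0,0,0,0,0,0,0,0,0,0,0,0,0,0,0,0,0,0,0,0,0,0]
  gripper: 0.4
  grip_force: 30

```text
clock: 20.5
tcp_pos: [0.5584, 0.0487, 0.2275]
orientation: [0.902, 0.26, 0.1, 0.33]
wrist_force: [-3.8, 2.4, 5.4]
gripper_width: 0.652
```

```bash
python3 - <<'E'
from h import *
d=pickle.load(open("s3.pkl","rb"));t=d["top"];print(plane(t,[238.2,195.8],.248),plane(t,[238.2,195.8],.245))
E
python3 r.py .5572,.0476,.30
```

```text
[[0.5538669  0.04447083]] [[0.55445306 0.04455099]]
20.5 [0.5584 0.0487 0.2275] j [ 0.26   0.149  1.816 -0.776  1.072  0.049] F [-3.8  2.4  5.4] g 0.652
x [0.845 0.535 0.01 ] z [ 0.352 -0.543 -0.763]
.5572,.0476,.30 [[ -0.9  47.1 -55.1]]
```

Call:
carry_out:
  moves: [0,7,-8,0,0,20,-23,0,0,38,-44,0,0,52,-61,0,0,52,-61,0]

```text
clock: 21.0
tcp_pos: [0.5598, 0.0486, 0.3119]
orientation: [0.902, 0.258, 0.104, 0.33]
wrist_force: [0.7, -0.1, -0.3]
gripper_width: 0.648
```

```bash
python3 r.py .466,-.20,.30
```

```text
21.0 [0.5598 0.0486 0.3119] j [ 0.259  0.053  1.734 -0.722  1.196 -0.079] F [ 0.7 -0.1 -0.3] g 0.648
x [0.845 0.535 0.017] z [ 0.358 -0.541 -0.761]
.466,-.20,.30 [[-212.4  116.3  110. ]]
```

Call:
carry_out:
  moves: [-30,16,15,-0.7,-68,37,35,-0.7,-106,58,55,-0.7,-143,79,75,-0.7,-180,99,94,-0.7,-212,116,110,-0.7,-212,116,110,-0.7,-212,116,110,-0.7]

```text
clock: 21.8
tcp_pos: [0.4648, -0.2003, 0.2981]
orientation: [0.901, 0.263, 0.101, 0.33]
wrist_force: [0.3, -0.0, -1.4]
gripper_width: 0.652
```

```bash
python3 r.py .465,-.237,.2075 .5186,-.3185,.0925
```

```text
21.8 [ 0.4648 -0.2003  0.2981] j [-0.351 -0.26   2.045 -0.546  0.838 -0.655] F [ 0.3 -0.  -1.4] g 0.652
x [0.842 0.54  0.009] z [ 0.355 -0.541 -0.762]
.465,-.237,.2075 [[-20.4 -34.9  88.9]]
.5186,-.3185,.0925 [[-20.3 -34.9 239.7]]
```

Call:
carry_out:
  moves: [-12,-20,35,0,-20,-35,70,0,-20,-35,88,0,-20,-35,89,0,-20,-35,89,0]

```text
clock: 22.3
tcp_pos: [0.4661, -0.2355, 0.207]
orientation: [0.901, 0.264, 0.101, 0.329]
wrist_force: [-0.2, 0.4, -0.0]
gripper_width: 0.651
```

```bash
python3 r.py .518,-.3175,.103 .518,-.3175,.0925
```

```text
22.3 [ 0.4661 -0.2355  0.207 ] j [-0.442 -0.113  2.132 -0.643  0.595 -0.568] F [-0.2  0.4 -0. ] g 0.651
x [0.841 0.542 0.008] z [ 0.355 -0.54  -0.763]
.518,-.3175,.103 [[ -1.6   6.9 142.1]]
.518,-.3175,.0925 [[-1.700e+00  1.000e-01  1.501e+02]]
```

Call:
carry_out:
  moves: [-1,3,30,0,-1,5,60,0,-2,7,85,0,-2,7,105,0,-2,7,112,0,-2,7,112,0]

```text
clock: 22.9
tcp_pos: [0.508, -0.3013, 0.1266]
orientation: [0.901, 0.264, 0.101, 0.329]
wrist_force: [-0.4, 0.1, -1.8]
gripper_width: 0.651
```

```bash
python3 - <<'E'
from h import *
from station import *
t=snapshot("top");o=snapshot("side")
pickle.dump({"top":t,"side":o},open("s4.pkl","wb"))
im=np.hstack([cv2.resize(o["img"][60:200,200:340,::-1],(400,400)),cv2.resize(t["img"][140:300,290:450,::-1],(400,400))])
cv2.imwrite("pics/c6.png",im)
E
python3 r.py .518,-.3175,.103 .518,-.3175,.0925
```

```text
23.0 [ 0.5079 -0.3011  0.1274] j [-0.541  0.169  2.053 -0.836  0.386 -0.409] F [-0.2  0.3 -2.1] g 0.654
x [0.84  0.543 0.009] z [ 0.357 -0.54  -0.762]
.518,-.3175,.103 [[-0.7 -1.1 31. ]]
.518,-.3175,.0925 [[-0.8 -7.9 39. ]]
```

View pics/c6.png

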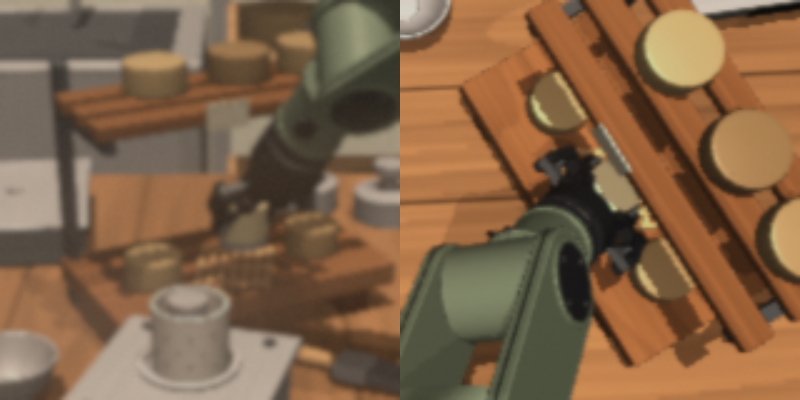

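Call:
carry_out:
  moves: [-1,-1,12,0,-1,-1,24,0,-1,-1,31,0,-1,-1,31,0]

```text
clock: 23.4
tcp_pos: [0.518, -0.3177, 0.1035]
orientation: [0.901, 0.264, 0.102, 0.33]
wrist_force: [1.0, -0.1, -0.8]
gripper_width: 0.652
```

```bash
python3 r.py .518,-.3175,.0925
```

```text
23.4 [ 0.518  -0.3177  0.1035] j [-0.562  0.247  2.025 -0.925  0.341 -0.329] F [ 1.  -0.1 -0.8] g 0.652
x [0.84  0.543 0.009] z [ 0.358 -0.54  -0.762]
.518,-.3175,.0925 [[ 0.  -7.3  8.3]]
```

Call:
carry_out:
  moves: [0,-2,2,0,0,-4,4,0,0,-5,6,0,0,-6,7,0,0,-7,8,0,0,-7,8,0,0,-7,8,0]

```text
clock: 24.1
tcp_pos: [0.518, -0.3175, 0.0928]
orientation: [0.901, 0.264, 0.102, 0.33]
wrist_force: [0.1, -0.6, -1.6]
gripper_width: 0.651
```

```bash
python3 r.py .518,-.3175,.0925
```

```text
24.1 [ 0.518  -0.3175  0.0928] j [-0.561  0.27   2.028 -0.985  0.326 -0.265] F [ 0.1 -0.6 -1.6] g 0.651
x [0.84  0.543 0.009] z [ 0.358 -0.54  -0.762]
.518,-.3175,.0925 [[ 0.  -0.2  0.2]]
```

Call:
carry_out:
  moves: [0,-0.6,0.7,0,0,-1.2,1.4,0,0,-1.2,1.4,0]

```text
clock: 24.4
tcp_pos: [0.5187, -0.3182, 0.0925]
orientation: [0.9, 0.264, 0.102, 0.331]
wrist_force: [-2.4, 1.9, 4.4]
gripper_width: 0.65
```

Call:
carry_out:
  moves: [0,-0.6,0.7,0,0,-1,1.2,0,0,-1,1.2,0]

```text
clock: 24.7
tcp_pos: [0.5194, -0.3187, 0.0925]
orientation: [0.9, 0.264, 0.103, 0.332]
wrist_force: [-4.1, 3.7, 8.3]
gripper_width: 0.648
```

```bash
python3 r.py
```

```text
24.7 [ 0.5194 -0.3187  0.0925] j [-0.561  0.274  2.026 -1.007  0.324 -0.244] F [-4.1  3.7  8.3] g 0.648
x [0.84  0.543 0.009] z [ 0.36  -0.543 -0.758]
```

Call:
carry_out:
  moves: [0,0,0,0,0,0,0,0,0,0,0,0,0,0,0,0,0,0,0,0]
  gripper: 0.88

```text
clock: 25.2
tcp_pos: [0.5193, -0.3187, 0.0922]
orientation: [0.9, 0.264, 0.102, 0.332]
wrist_force: [-1.0, -0.2, 0.4]
gripper_width: 0.88
```

```bash
python3 r.py
```

```text
25.2 [ 0.5193 -0.3187  0.0922] j [-0.561  0.274  2.026 -1.007  0.323 -0.244] F [-1.  -0.2  0.4] g 0.88
x [0.839 0.543 0.009] z [ 0.36  -0.543 -0.759]
```

Released cleanly. I back straight out along the tool axis, then up and away.

Call:
carry_out:
  moves: [0,0,-15,0,0,0,-40,0,0,0,-75,0,0,0,-115,0,0,0,-160,0,0,0,-205,0,0,0,-250,0,0,0,-250,0]

```text
clock: 26.0
tcp_pos: [0.4311, -0.1817, 0.2887]
orientation: [0.898, 0.264, 0.108, 0.335]
wrist_force: [1.4, 0.6, 0.6]
gripper_width: 0.878
```

```bash
python3 r.py .36,-.10,.42
```

```text
26.0 [ 0.4311 -0.1817  0.2887] j [-0.333 -0.356  2.139 -0.563  0.831 -0.631] F [1.4 0.6 0.6] g 0.878
x [0.838 0.546 0.017] z [ 0.37  -0.545 -0.752]
.36,-.10,.42 [[ -12.8    6.  -169.6]]
```

Call:
carry_out:
  moves: [0,0,-30,0,0,0,-60,0,0,0,-60,0,0,0,-60,0]

```text
clock: 26.4
tcp_pos: [0.409, -0.1489, 0.3333]
orientation: [0.898, 0.264, 0.108, 0.335]
wrist_force: [-1.1, 0.6, -0.9]
gripper_width: 0.878
```

```bash
python3 - <<'E'
from h import *
from station import *
t=snapshot("top");o=snapshot("side")
pickle.dump({"top":t,"side":o},open("s5.pkl","wb"))
im=np.hstack([cv2.resize(o["img"][90:330,150:350,::-1],(400,480)),cv2.resize(t["img"][110:302,240:400,::-1],(400,480))])
cv2.imwrite("pics/c7.png",im)
c=[.5186,-.3185]
q=proj(t,[*c,.113])[0];print("top exp",(q-[240,110])*2.5); q=proj(o,[*c,.113])[0];print("side exp",(q-[150,90])*2)
E
python3 r.py
```

```text
top exp [343.63659541 256.08041636]
side exp [264.02983985  97.19895317]
26.5 [ 0.4084 -0.1492  0.3317] j [-0.25  -0.464  2.115 -0.55   0.989 -0.632] F [ 0.5 -0.3 -0.3] g 0.88
x [0.838 0.545 0.014] z [ 0.367 -0.545 -0.754]
```

View pics/c7.png

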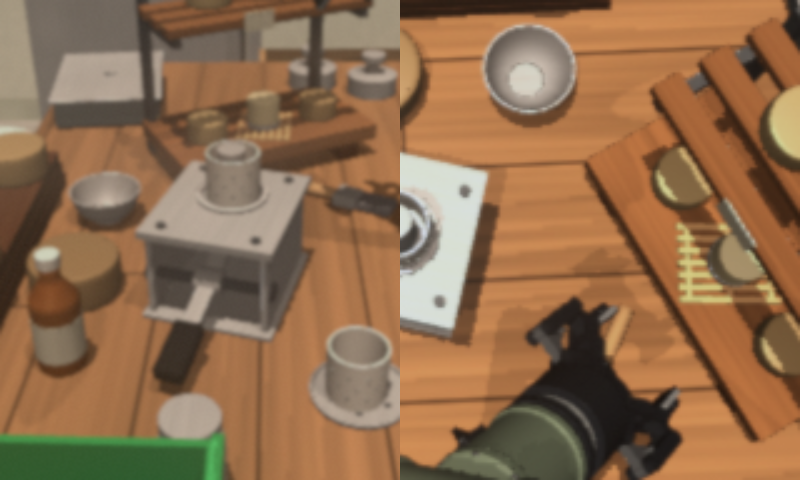

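The cheese stands upright on the middle of the mat: its top is at about (340,258) against (344,256) expected in the top view, and (264,97) matches in the side view. The hoop is in the seat, the lever is down, the spare hoop is on the tray and the other objects I can see stand where they were.

```bash
python3 -c "
from station import *
print(hand_in())"
```

```text
the job is handed in; nothing more can be done
None
```

The job is done and handed in at about 26.5 s of the 69 s. The spare hoop stands on the tray. The filled hoop is in the seat with the lever pushed down to its stop. The cheese, base and all, is on the lower-board mat.

**How the tool was leaned:** moves only allow turns about the tool's own axis. I got the 40° lean by repeatedly commanding the arm past its reach.

**Last checks:**
- **Cheese position:** both views show it upright, within about 3 mm of the mat's centre as I read the pictures.
- **Setting down:** contact came at the expected height, with about 8 N up on the tool (about 10 N in all) before release.
- **Everything else:** the hoop is still in the seat and the lever is down. The ripe cheeses, jar, bottle, wheel and bowl stand where they were. The brush was partly hidden behind the gripper in the last picture.

**Disagreed or uncertain:**
- **Joint 3 limit:** it read 0.225 while leaning, just under its printed 0.23 limit. That may be rounding, but I could not confirm it.
- **Tier height:** "190 mm up" did not fit the pictures as a height above the table. The two views put the underside at about 254 mm, which is 190 mm above the mat, so I used that.
- **Lever push:** wrist force reached about 55 N at the end stop, under the 120 N limit.

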